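# Latch the display carrying case shut

## Robot

A 6-joint arm with a two-finger parallel gripper is mounted at the origin on the work surface. World frame = base frame: x ahead of the robot, y to its left, z up, the work surface at z = 0. Lengths are in mm, angles in rad, forces in N, time in s.
With the tool pointing down it reaches from about 250 to 800 mm from the base axis. Payload 8.5 kg.
Tool frame: the origin (TCP) lies midway between the tips of the shut fingers; the grasp point (between the pads) lies 19 mm behind it; z points along the fingers, y is the line along which they close (so a half turn about z gives the same grasp; the last joint's range is limited). The gripper opens to 85 mm and grips with 20 to 120 N. Pads are 22 mm wide; open, the fingers measure 114 mm over their backs; the gripper's body (76 mm by 85 mm) begins 54 mm behind the grasp point. The pads swing forward as they close: fully open they stand 13 mm farther back than shut.
Start: joints at [-1.215, 0.238, -0.013, 1.319, 0, 1.571], TCP at [182.862, -492.078, 231.276] pointing down, gripper open.
Joint ranges: [-2.66, 2.66], [-1.03, 1.9], [-1.14, 1.46], [-1.82, 2.27], [-1.45, 1.34], [-3.14, 3.14]. Speed limits (rad/s): [2.22, 2.22, 2.79, 3.14, 3.14, 3.14].

## Interface

Orientations are given as a unit quaternion [x, y, z, w].
In Python, from plant import arm gives the robot as it stands. The module is installed in compiled form; this text tells all that it offers.
- The arm moves only by the tool arm_command, never from a script. Its argument "steps" is a list of rows, each an object of numbers: "hand": the opening, from 0 (shut) to 1 (fully open); "dx", "dy", "dz": the shift along the tool's x, y, z in m; "twist": the turn about the tool's z in degrees. In form: [{"hand": .., "dx": .., "dy": .., "dz": .., "twist": ..}, ...]. A call has 1 to 20 rows; each row is the pose to reach, as a shift and turn from the pose commanded when the call began, along the tool's axes at that moment; what a row does not reach only later rows make up. A row lasts 1/8 s, in which the tool goes at most 62.5 mm and 10.7 degrees, less where a joint would pass 70% of its speed; a pose out of reach is approached as far as the arm can. A call with a gripper value outside its range is refused whole. The fingers move at their own pace and stop on an object; "newtons" is the grip in N (left out, the last holds). Time passes only in rows, so rows that repeat a pose let the fingers close. It gives the time, the measured TCP pose, the force, the opening and the grip force at its end, in the units of the state.
- arm.read_state(): the state, without advancing time (a new reading comes with each control period).
- arm.read_camera(name): name is "side" or "top"; returns the picture (400x640x3 uint8, blue, green, red); there is no depth.
- arm.calibration(name): a dict with "vertical_fov" (degrees; the focal length in pixels is half the picture's height over the tangent of half this angle, whatever the lens; pixels are square), "cx", "cy" (the principal point, pixels), "rvec" (rotation vector, rad) and "tvec" (3), from world to camera coordinates, as OpenCV has them. Camera axes: x right, y down, z forward; pixel columns grow to the right and rows downward; lengths in mm; the calibration is good to about 2 mm. A picture is of the moment at which its call begins. calibration takes no time and is no camera call.
- arm.close_job(): hands the job in; it is judged then, once.
The state is a dict: "t": time; "joints": joint angles; "qd": joint speeds; "effort": joint torques, N m; "eef_pos": TCP position; "orientation": TCP orientation; "force": force on the tool from outside, world axes, zero at the start; "torque": the same for the moment, N m; "finger_gap": finger opening in mm; "grip_force": force on a finger pad.
Only numpy, scipy, OpenCV 4.12 (cv2) and the standard library are available. Lean on these libraries where they do the work, as an engineer would, in place of code of your own. Each camera call takes 0.05 s, during which the arm holds its last target. There are 200 camera calls.

## Task

The demo machine's carrying case stands on the shop counter with its front half slightly ajar. Draw the latch's wire loop out over the keeper and seat its crossbar under the keeper's lip, then press the lever down flat past centre so that the case is pulled shut and stays latched, and let go. Work by feel with a light hand: keep well under 15 N when bringing the loop against the keeper (and do not lean on the keeper itself) and under 25 N on the lever, and leave the other things on the counter and on the case where they are.

Things in the scene. Friction and masses are not known exactly. Their poses are not given: they have to be found in the camera images.
- case: black clamshell carrying case, 200 (x) x 300 (y) x 130 mm high, fixed to the counter. Origin under the seam at counter height; z up, +x from the front (keeper) half to the rear (lever) half. A raised bed 34 mm wide (y), 16 mm high (its top at 146 mm) runs along x over the middle of the top; the latch stands on it, centred on y = 0. The front half hinges at its foot; a springy seal holds it ajar
- shell (a joint): opening of the front half (rad): 0.03 ajar as found (about 4.5 mm gap at the latch), 0 hard shut; latched it rests near 0.008. The seal's spring resists: about 18 N at the keeper when ajar, about 70 N when latched
- shell_top (a point): upper edge of the front half at the seam, middle
- keeper: steel hook on the front half: post 26 mm wide (y) with a lip on top overhanging it to -x; lip 4 mm thick, top 16.5 mm above the bed. Origin: the seat, where a seated crossbar's centre lies, 3 mm to -x of the post face, 7.5 mm above the bed, 5 mm under the lip; lip ends 6 mm to -x of it. Axes as the case's. To pass the lip the crossbar's centre must be 9 mm or more to -x of the origin
- lever (a joint): lever angle (rad): 0 flat on the bed, closed, pointing to +x, hard stop; grows as it rises and swings towards the keeper (1.57 upright, stop 2.3). Slight friction holds it. Below dead centre, near 0.1, the latch's pull keeps it shut. With the loop seated and the case ajar it stands near 1.0. Pressing it down takes about 5 N; almost none if the loop is not under the lip
- lever_pin (a point): centre of the lever's pin, 10 mm above the bed, 18 mm to +x of the seam
- handle: the lever's steel handle: plate 70 mm long from the pin, 28 mm wide (32 mm at the tip). Origin on the pin; x along the plate to its free tip, y across; its outer face (the one to press) is 5 mm to +z of the origin
- handle_press (a point): press point on the outer face of the handle, 60 mm from the pin
- loop (a joint): angle of the loop relative to the lever (rad): the loop's rise above level is this value minus the lever's; slight friction holds it where it is left, so the loop tends to rise as the lever goes down unless the lip holds it
- loop_pin (a point): centre of the loop's pin through the lever, 18 mm from the lever's pin (moves with the lever, so pulling the loop towards -x raises the lever)
- bail: wire loop: steel wire 6 mm thick, two straight sides 42 mm apart between centres (48 mm outside) running from the loop pin to a crossbar 91.5 mm from the pin. Origin on the pin; x points from crossbar to pin, y across. The sides can be pinched across y from above, fingers on either side of the bed; the wire may slip and pivot in the pinch
- crossbar (a point): middle of the loop's crossbar (wire centre)
- egg_cup: white ceramic egg cup, 42 mm across, 46 mm high, standing on the rear half of the case; leave alone. Origin under its centre
- spice_tin: tin 42 mm across, 55 mm high, standing on the rear half of the case; leave alone. Origin under its centre
- pepper_mill: wooden mill 165 mm high, on the counter; leave alone
- mug: white mug 90 mm high, on the counter; leave alone
- oil_jar: glass jar 110 mm high, on the counter; leave alone
- bowl: steel bowl 140 mm across, on the counter; leave alone
- carton: cardboard box 70 x 90 x 120 mm, on the counter; leave alone

How it is judged (in metres and radians):
On the way, in this order (a step that is already met when the one before it is completed fails the run):
1. the loop is over the keeper with its crossbar under the lip, the lever still standing open (x of crossbar in the frame of keeper between -0.006 and 0.004 m and z of crossbar in the frame of keeper below 0.0045 m and value of joint lever above 0.5 rad), for 0.2 s.
2. the lever is pressed flat past centre with the loop still under the lip (x of crossbar in the frame of keeper between -0.006 and 0.004 m and z of crossbar in the frame of keeper below 0.0045 m and value of joint lever below 0.05 rad), for 0.2 s.
At the end, for the whole second after the job is handed in: the lever lies flat (within 0.05 rad of its stop), the loop's crossbar is under the keeper's lip (from 6 mm to -x to 4 mm to +x of the keeper's origin and no more than 4.5 mm above it), the front half is drawn in (shell below 0.015 rad), the loop at rest (all of step 2 and value of joint shell below 0.015 rad and linear speed of bail below 0.02 m/s); the robot touches nothing.
It fails at once if the latch's lever is pressed with more than 25 N (contact force between any of the fingers, the arm and handle above 25 N).
It fails at once if the loop is forced against the keeper with more than 15 N while the fingers hold it (contact force between the fingers and bail above 0.5 N and contact force between bail and keeper above 15 N).
It fails at once if the robot leans on the keeper with more than 15 N (contact force between any of the fingers, the arm and keeper above 15 N).
It fails at once if something else on the case or counter is moved by more than 20 mm (distance of any of egg_cup, spice_tin, pepper_mill, mug, oil_jar, bowl, carton from where it was at the start of the episode above 0.02 m).
It also fails if it takes over 64 s, if anything falls off the work surface, if the arm or the gripper's body presses on something with over 40 N, if the wrist force passes 120 N, or if a joint passes its speed limit or range.

## Working session

There is one attempt and no reset: what is moved stays moved. The work goes in short steps, Python scripts to look and compute and a tool call to move; the robot and the scene stay as the last step left them, time stands still between calls to the robot, and variables do not carry over. Pictures are saved under pics/ and viewed, at most 10 in all, crops included, and the job is handed in when it is done.

Besides the shell and the picture viewer there is one more tool, called after "Call:" by a JSON object that holds its "api" and its "payload", one argument or row to a line. arm_command: Moves the arm, as the interface text tells. Its arguments: {"type":"object","properties":{"steps":{"type":"array","items":{"type":"object","properties":{"hand":{"type":"number"},"dx":{"type":"number"},"dy":{"type":"number"},"dz":{"type":"number"},"twist":{"type":"number"}}}},"newtons":{"type":"number"}},"required":["steps"]}

```bash
mkdir -p pics
cat > h.py <<'E'
import numpy as np, cv2
from plant import arm
def cal(n):
    c=arm.calibration(n); f=200/np.tan(np.radians(c["vertical_fov"])/2)
    K=np.array([[f,0,c["cx"]],[0,f,c["cy"]],[0,0,1]]); return K,np.array(c["rvec"],float).reshape(3),np.array(c["tvec"],float).reshape(3),c
def proj(n,P):
    K,r,t,c=cal(n); return cv2.projectPoints(np.array(P,float).reshape(-1,1,3),r,t,K,None)[0].reshape(-1,2)
def ray(n,uv):
    K,r,t,c=cal(n); R=cv2.Rodrigues(r)[0]; d=R.T@np.linalg.inv(K)@np.array([*uv,1.]); return -R.T@t,d
def atz(n,uv,z):
    o,d=ray(n,uv); return o+d*(z-o[2])/d[2]
def snap(n,name,box=None,k=1):
    im=arm.read_camera(n)
    cv2.imwrite(f"pics/{name}_full.png",im)
    if box: x0,y0,x1,y1=box; im=im[y0:y1,x0:x1]
    if k!=1: im=cv2.resize(im,None,fx=k,fy=k,interpolation=cv2.INTER_CUBIC)
    cv2.imwrite(f"pics/{name}.png",im)
E
python3 - <<'E'
from h import *
snap("top","t0");snap("side","s0")
for n in("top","side"): print(cal(n)[3], ray(n,(320,200)))
print(arm.read_state())
E
```

```text
{'vertical_fov': 45.45144325826405, 'cx': 322.37775500360544, 'cy': 201.17999387361004, 'rvec': array([ 2.15829084, -2.16238332,  0.09378558]), 'tvec': array([  25.90990512,  522.53814743, 1734.46199775])} (array([ 340.60913735,   -4.31437714, 1779.3377032 ]), array([ 0.10575737,  0.02156603, -0.99417362]))
{'vertical_fov': 48.55526241838553, 'cx': 315.49273551165817, 'cy': 200.91587553878946, 'rvec': array([ 2.25662296, -0.08088791,  0.04931071]), 'tvec': array([-517.20172959,  120.32243784, 1330.51430626])} (array([ 436.4594648 , -988.2422277 ,  940.81022118]), array([ 0.07355335,  0.77121819, -0.63239229]))
{'t': 0.1, 'joints': array([-1.21500683e+00,  2.38689658e-01, -1.41689196e-02,  1.31922056e+00,
        6.83651876e-06,  1.57079296e+00]), 'qd': array([ 1.09938554e-03, -1.29203881e-03,  1.17031354e-03, -1.93063275e-04,
        8.81404032e-04,  3.52677017e-05]), 'effort': array([-1.05159597e-03, -5.39723468e+01,  3.46997452e+01,  1.34299707e-02,
        5.42514420e-05,  2.94243443e-05]), 'eef_pos': array([ 182.74176678, -491.75959155,  230.75865739]), 'orientation': array([ 9.84217915e-01,  1.76959557e-01, -1.10136133e-04, -6.31886586e-04]), 'force': array([-0.09911659,  0.76254522,  0.59778378]), 'torque': array([ 0.00339614, -0.00158819,  0.05223732]), 'grip_force': 0.0, 'finger_gap': 85.37277088024437}
```

View pics/t0.png

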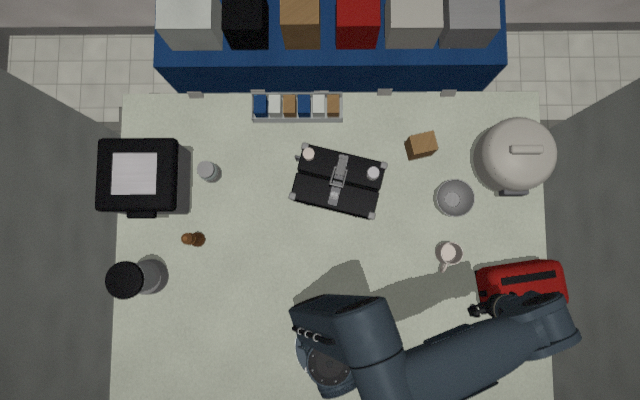

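View pics/s0.png

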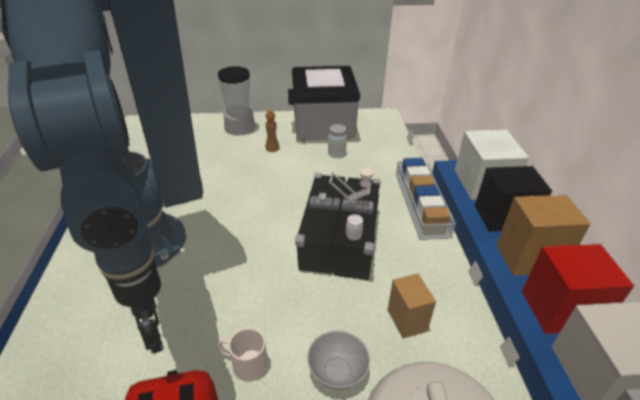

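The top view shows the case near (338,180), with the latch on top and the tin and egg cup at the rear. In the side view the latch is near (343,190). Next I'll enlarge both.

Run:
```python
import cv2
a=cv2.imread("pics/t0_full.png")[135:225,280:395]; b=cv2.imread("pics/s0_full.png")[160:280,290:390]
cv2.imwrite("pics/c0.png",cv2.resize(a,None,fx=6.5,fy=6.5,interpolation=cv2.INTER_CUBIC))
cv2.imwrite("pics/c1.png",cv2.resize(b[:80],None,fx=7,fy=7,interpolation=cv2.INTER_CUBIC))
```

```text
(no output)
```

View pics/c0.png

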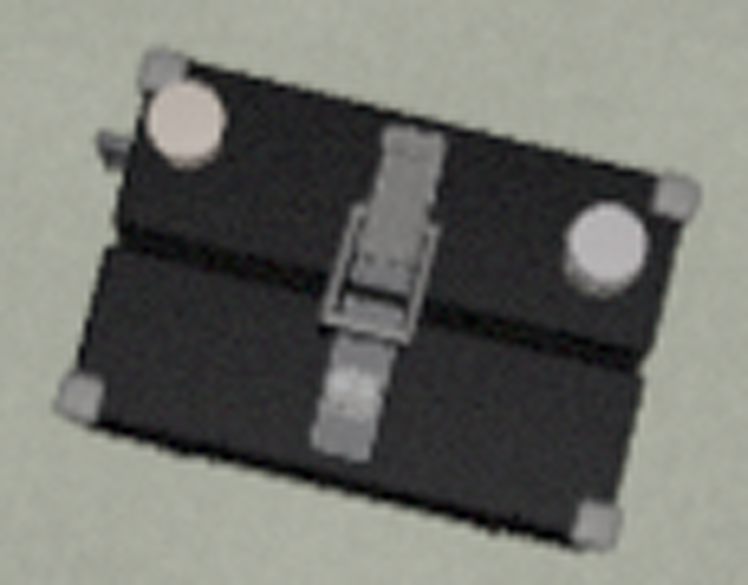

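View pics/c1.png

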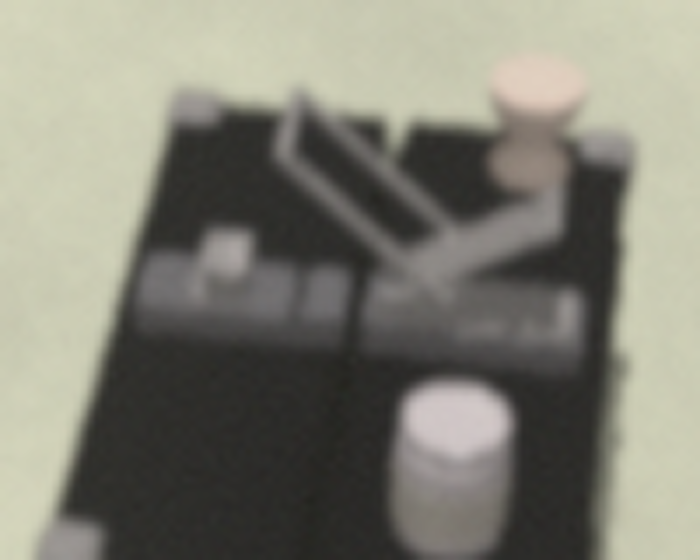

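The crops show these features (crop pixels):
- **Top:** crossbar at (363,330), lip around (352,390), handle tip at (415,130).
- **Side:** crossbar from (298,95) to (282,155), lip near (228,250), handle tip at (555,190–230).

I'll fit one model to both views.

```bash
cat > fit.py <<'E'
from h import *
from scipy.optimize import least_squares
T=lambda u,v:((u+.5)/6.5-.5+280,(v+.5)/6.5-.5+135)
S=lambda u,v:((u+.5)/7-.5+290,(v+.5)/7-.5+160)
# case-frame points as functions of p=(x,y,yaw,lever,rise,kx)
def lp(p,s,n=0): L=p[3]; return np.array([18+s*np.cos(L)-n*np.sin(L),0,156+s*np.sin(L)+n*np.cos(L)])
def cb(p,s=91.5): q=lp(p,18); r=p[4]; return q+s*np.array([-np.cos(r),0,np.sin(r)])
Y=np.array([0,1,0])
obs=[("top",T(363,330),lambda p:cb(p)+[0,0,0],1),("top",T(330,322),lambda p:cb(p)+21*Y,1),("top",T(404,338),lambda p:cb(p)-21*Y,1),
("top",T(415,131),lambda p:lp(p,70,3),1),
("top",T(385,129),lambda p:lp(p,70,3)+16*Y,.5),("top",T(445,138),lambda p:lp(p,70,3)-16*Y,.5),
("top",T(150,55),lambda p:np.array([100,150,130]),.7),("top",T(693,183),lambda p:np.array([100,-150,130]),.7),
("top",T(63,408),lambda p:np.array([-104,150,130]),.7),("top",T(612,540),lambda p:np.array([-104,-150,130]),.7),
("top",T(120,240),lambda p:np.array([-2,150,130]),.7),("top",T(642,362),lambda p:np.array([-2,-150,130]),.7),
("side",S(298,97),lambda p:cb(p)+21*Y,1),("side",S(283,153),lambda p:cb(p)-21*Y,1),
("side",S(560,187),lambda p:lp(p,70,3)+16*Y,.7),("side",S(555,228),lambda p:lp(p,70,3)-16*Y,.7),
("side",S(203,232),lambda p:np.array([p[5]-6,13,162.5]),1),("side",S(203,272),lambda p:np.array([p[5]-6,-13,162.5]),1),
("top",T(346,413),lambda p:np.array([p[5]-6,0,162.5]),.5)]
def W(p,c): c=np.atleast_2d(c); a=p[2]; return np.c_[p[0]+c[:,0]*np.cos(a)-c[:,1]*np.sin(a),p[1]+c[:,0]*np.sin(a)+c[:,1]*np.cos(a),c[:,2]]
def res(p): return np.concatenate([w*(proj(n,W(p,f(p)))[0]-uv) for n,uv,f,w in obs])
if __name__=="__main__":
    r=least_squares(res,[500,-40,-.2,.4,.7,-60],loss="soft_l1"); p=r.x
    print(p.round(3)); print(res(p).reshape(-1,2).round(1).tolist()); np.save("p.npy",p)
    print(np.sqrt(np.diag(np.linalg.inv(r.jac.T@r.jac))).round(3))
    print("cb case",cb(p).round(1),"world",W(p,cb(p)).round(1),"s70",W(p,cb(p,70)).round(1))
    s=arm.read_state(); from scipy.spatial.transform import Rotation as R
    M=R.from_quat(s["orientation"]).as_matrix(); print(s["eef_pos"],M.round(3).tolist())
E
python3 fit.py
```

```text
Traceback (most recent call last):
  File "fit.py", line 22, in <module>
    r=least_squares(res,[500,-40,-.2,.4,.7,-60],loss="soft_l1"); p=r.x
  File "fit.py", line 20, in res
    def res(p): return np.concatenate([w*(proj(n,W(p,f(p)))[0]-uv) for n,uv,f,w in obs])
                                          ~~~~^^^^^^^^^^^^^
  File "h.py", line 7, in proj
    K,r,t,c=cal(n); return cv2.projectPoints(np.array(P,float).reshape(-1,1,3),r,t,K,None)[0].reshape(-1,2)
            ~~~^^^
  File "h.py", line 4, in cal
    c=arm.calibration(n); f=200/np.tan(np.radians(c["vertical_fov"])/2)
ValueError: time passes only in moves, steps and waits
```

```bash
sed -i 's/^def cal/import functools\n@functools.lru_cache\ndef cal/' h.py; python3 fit.py
```

```text
[ 5.88617e+02 -3.14930e+01 -2.33000e-01 -5.66900e+00  1.95950e+01
 -5.99760e+01]
[[0.7, -0.4], [-0.5, -0.6], [0.6, -0.2], [-0.1, 0.4], [-0.1, -0.2], [-0.0, 0.2], [0.2, -0.5], [0.1, -1.0], [-0.0, 0.7], [-0.1, 0.3], [-1.3, -0.9], [1.1, -0.5], [-1.0, -0.8], [-0.9, 0.3], [-0.0, 0.0], [-0.1, 0.9], [0.5, -0.6], [-0.9, -0.6], [0.5, -0.8]]
[1.951 1.344 0.013 0.059 0.031 3.275]
cb case [-34.5   0.  228.4] world [[555.  -23.5 228.4]] s70 [[570.4 -27.2 213.8]]
[ 182.74176678 -491.75959155  230.75865739] [[0.937, 0.348, -0.0], [0.348, -0.937, 0.001], [0.0, -0.001, -1.0]]
```

The fit is sound, with residuals under 1 px: case at (588.6,-31.5), yaw -0.233, lever 0.61, loop rise 0.745, keeper at x≈-60 in case axes. Now I'll move above the loop, turned to the case axes.

Call:
{"api": "arm_command", "payload": {
  "steps": [
    {"hand":1,"dx":0.03,"dy":-0.02,"dz":-0.06,"twist":5},
    {"hand":1,"dx":0.08,"dy":-0.05,"dz":-0.07,"twist":12},
    {"hand":1,"dx":0.14,"dy":-0.08,"dz":-0.07,"twist":20},
    {"hand":1,"dx":0.2,"dy":-0.115,"dz":-0.07,"twist":28},
    {"hand":1,"dx":0.26,"dy":-0.15,"dz":-0.07,"twist":33.7},
    {"hand":1,"dx":0.32,"dy":-0.185,"dz":-0.07,"twist":33.7},
    {"hand":1,"dx":0.38,"dy":-0.22,"dz":-0.07,"twist":33.7},
    {"hand":1,"dx":0.44,"dy":-0.255,"dz":-0.07,"twist":33.7},
    {"hand":1,"dx":0.49,"dy":-0.285,"dz":-0.07,"twist":33.7},
    {"hand":1,"dx":0.519,"dy":-0.3045,"dz":-0.07,"twist":33.7},
    {"hand":1,"dx":0.519,"dy":-0.3045,"dz":-0.07,"twist":33.7},
    {"hand":1,"dx":0.519,"dy":-0.3045,"dz":-0.07,"twist":33.7},
    {"hand":1,"dx":0.519,"dy":-0.3045,"dz":-0.07,"twist":33.7}
  ],
  "newtons": 20
}}

```text
t: 1.72
eef_pos: [554.8, -75.2, 301.4]
orientation: [0.997, -0.078, 0.001, -0.02]
force: [0.1, 0.3, 0.5]
finger_gap: 85.4
grip_force: 0.0
```

```bash
cat > rem.py <<'E'
import sys
from h import *
from fit import W
from scipy.spatial.transform import Rotation as R
def rem(c):  # case-frame TCP target -> remaining in tool axes (mm), twist deg
    s=arm.read_state(); p=np.load("p.npy"); M=R.from_quat(s["orientation"]).as_matrix(); t=W(p,c)[0]
    ci=np.array([[np.cos(p[2]),np.sin(p[2]),0],[-np.sin(p[2]),np.cos(p[2]),0],[0,0,1]])@(s["eef_pos"]-[p[0],p[1],0])
    print("t",s["t"],"tcp case",ci.round(1),"rem tool",(M.T@(t-s["eef_pos"])).round(1),"twist",round(np.degrees(np.arctan2(M[1,0],M[0,0])-p[2]),2),"tilt",M[2].round(3),"F",s["force"].round(1),"gap",round(s["finger_gap"],1),"grip",round(s["grip_force"],1),"qd",abs(s["qd"]).max().round(3))
if __name__=="__main__": rem([float(a) for a in sys.argv[1:4]])
E
python3 rem.py -26 0 203.6
```

```text
t 1.725 tcp case [-22.8 -50.3 301.4] rem tool [  0.9 -46.5  99.7] twist 4.42 tilt [-0.002 -0.04  -0.999] F [0.1 0.3 0.5] gap 85.4 grip 0.0 qd 0.009
```

Call:
{"api": "arm_command", "payload": {
  "steps": [
    {"hand":1},
    {"hand":1}
  ]
}}

```text
schema error: expected keys hand, dx, dy, dz, twist
```

```bash
python3 rem.py -26 0 203.6; python3 -c "
from plant import arm; s=arm.read_state(); print(s['joints'].round(3),s['eef_pos'].round(1),s['t'])"
```

```text
t 1.725 tcp case [-22.8 -50.3 301.4] rem tool [  0.9 -46.5  99.7] twist 4.42 tilt [-0.002 -0.04  -0.999] F [0.1 0.3 0.5] gap 85.4 grip 0.0 qd 0.009
[-0.156  0.29   0.235  1.518  0.04   3.141] [554.8 -75.2 301.4] 1.725
```

Joint 6 is at its limit. A half turn gives the same grasp, so I'll turn back the other way.

Call:
{"api": "arm_command", "payload": {
  "steps": [
    {"hand":1,"dx":0,"dy":0,"dz":0,"twist":-10},
    {"hand":1,"dx":0,"dy":0,"dz":0,"twist":-20},
    {"hand":1,"dx":0,"dy":0,"dz":0,"twist":-30},
    {"hand":1,"dx":0,"dy":0,"dz":0,"twist":-40},
    {"hand":1,"dx":0,"dy":0,"dz":0,"twist":-50},
    {"hand":1,"dx":0,"dy":0,"dz":0,"twist":-60},
    {"hand":1,"dx":0,"dy":0,"dz":0,"twist":-70},
    {"hand":1,"dx":0,"dy":0,"dz":0,"twist":-80},
    {"hand":1,"dx":0,"dy":0,"dz":0,"twist":-90},
    {"hand":1,"dx":0,"dy":0,"dz":0,"twist":-100},
    {"hand":1,"dx":0,"dy":0,"dz":0,"twist":-110},
    {"hand":1,"dx":0,"dy":0,"dz":0,"twist":-120},
    {"hand":1,"dx":0,"dy":0,"dz":0,"twist":-130},
    {"hand":1,"dx":0,"dy":0,"dz":0,"twist":-140},
    {"hand":1,"dx":0,"dy":0,"dz":0,"twist":-150},
    {"hand":1,"dx":0,"dy":0,"dz":0,"twist":-160},
    {"hand":1,"dx":0,"dy":0,"dz":0,"twist":-170},
    {"hand":1,"dx":0,"dy":0,"dz":0,"twist":-175},
    {"hand":1,"dx":0,"dy":0,"dz":0,"twist":-175}
  ]
}}

```text
t: 4.1
eef_pos: [554.8, -75.4, 301.8]
orientation: [0.122, 0.992, 0.02, 0.0]
force: [0.8, -0.1, 0.3]
finger_gap: 85.2
grip_force: 0.0
```

```bash
python3 rem.py -26 0 203.6; python3 -c "
from plant import arm; s=arm.read_state(); print(s['joints'].round(3),s['eef_pos'].round(1),s['t'])"
```

```text
t 4.1 tcp case [-22.7 -50.5 301.8] rem tool [  3.4  46.5 100.2] twist 179.37 tilt [ 0.005  0.04  -0.999] F [ 0.8 -0.1  0.3] gap 85.2 grip 0.0 qd 0.049
[-0.157  0.289  0.235  1.518  0.04   0.087] [554.8 -75.4 301.8] 4.1
```

The half turn worked. A 2.3° tilt remains, which is tolerable. Now I'll shift over and descend around the loop.

Call:
{"api": "arm_command", "payload": {
  "steps": [
    {"hand":1,"dx":0.0034,"dy":0.044,"dz":0.0,"twist":-0.6},
    {"hand":1,"dx":0.0034,"dy":0.0446,"dz":0.03,"twist":-0.6},
    {"hand":1,"dx":0.0034,"dy":0.0455,"dz":0.06,"twist":-0.6},
    {"hand":1,"dx":0.0034,"dy":0.046,"dz":0.085,"twist":-0.6},
    {"hand":1,"dx":0.0034,"dy":0.0465,"dz":0.1,"twist":-0.6},
    {"hand":1,"dx":0.0034,"dy":0.0465,"dz":0.1,"twist":-0.6},
    {"hand":1,"dx":0.0034,"dy":0.0465,"dz":0.1,"twist":-0.6}
  ]
}}

```text
t: 4.97
eef_pos: [564.4, -24.9, 204.3]
orientation: [0.116, 0.993, 0.02, 0.001]
force: [-0.5, -0.5, 0.7]
finger_gap: 85.4
grip_force: 0.0
```

```bash
python3 rem.py -26 0 203.6; python3 -c "
from h import *
snap('side','s1',(285,120,395,225),7)"
```

```text
t 4.975 tcp case [-25.1   0.8 204.3] rem tool [ 0.9 -0.9  0.7] twist 180.05 tilt [ 0.003  0.04  -0.999] F [-0.5 -0.5  0.7] gap 85.4 grip 0.0 qd 0.005
```

View pics/s1.png

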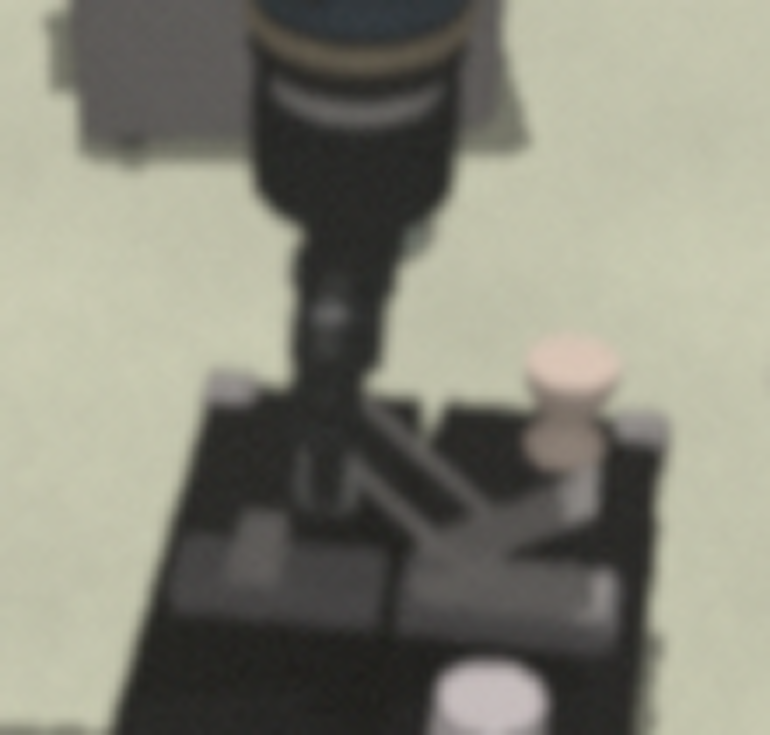

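In the picture, the near finger covers the loop's end around (325,440), and the loop passes behind it to the lever at (450,570). I'll close gently.

Call:
{"api": "arm_command", "payload": {
  "steps": [
    {"hand":0.75,"dx":0,"dy":0,"dz":0,"twist":0},
    {"hand":0.6,"dx":0,"dy":0,"dz":0,"twist":0},
    {"hand":0.5,"dx":0,"dy":0,"dz":0,"twist":0},
    {"hand":0.5,"dx":0,"dy":0,"dz":0,"twist":0},
    {"hand":0.5,"dx":0,"dy":0,"dz":0,"twist":0},
    {"hand":0.5,"dx":0,"dy":0,"dz":0,"twist":0}
  ],
  "newtons": 20
}}

```text
t: 5.78
eef_pos: [563.9, -24.6, 203.3]
orientation: [0.115, 0.993, 0.02, -0.0]
force: [-0.6, 1.3, 1.9]
finger_gap: 47.3
grip_force: 20.4
```

```bash
python3 rem.py -26 0 203.6
```

```text
t 5.775 tcp case [-25.6   1.  203.3] rem tool [ 0.4 -1.  -0.3] twist 180.1 tilt [ 0.005  0.04  -0.999] F [-0.6  1.3  1.9] gap 47.3 grip 20.4 qd 0.002
```

The loop is held, with a gap of 47 mm and 20 N grip. Next I'll compute the arc for lever and loop.

```bash
cat > plan.py <<'E'
from h import *
from fit import lp
from scipy.optimize import fsolve
from scipy.spatial.transform import Rotation as R
S=80.
def pt(L,r,s): return np.array([18+18*np.cos(L)-s*np.cos(r),156+18*np.sin(L)+s*np.sin(r)])
def ik(P,s,g=(1.4,0.)): return fsolve(lambda q:pt(q[0],q[1],s)-P,g)
def tool(d2,dy=0):
    M=R.from_quat(arm.read_state()["orientation"]).as_matrix(); y=np.load("p.npy")[2]
    C=np.array([[np.cos(y),-np.sin(y),0],[np.sin(y),np.cos(y),0],[0,0,1]]); return (M.T@C@np.array([d2[0],dy,d2[1]])).round(1)
E
python3 - <<'E'
from plan import *
a=np.array([.614,.745]); b=ik([-73,174],91.5); print("end",b)
h0=pt(*a,S)
for f in np.linspace(.1,1,10):
    q=a+(b-a)*f; print(q.round(2),"cb",pt(*q,91.5).round(1),"d",(pt(*q,S)-h0).round(1),"tool",tool(pt(*q,S)-h0))
E
```

```text
end [1.54301499e+00 7.59101337e-05]
[0.71 0.67] cb [-40.  224.5] d [-4.9 -3.2] tool [ 4.9 -0.1  3.2]
[0.8 0.6] cb [-45.2 220.3] d [-9.6 -6.8] tool [ 9.5 -0.3  6.8]
[0.89 0.52] cb [-50.  215.6] d [-14.  -10.7] tool [13.9 -0.4 10.8]
[0.99 0.45] cb [-54.6 210.6] d [-18.1 -15. ] tool [18.  -0.6 15.1]
[1.08 0.37] cb [-58.7 205.2] d [-21.9 -19.6] tool [21.8 -0.8 19.7]
[1.17 0.3 ] cb [-62.5 199.5] d [-25.4 -24.5] tool [25.3 -0.9 24.6]
[1.26 0.22] cb [-65.8 193.4] d [-28.5 -29.7] tool [28.3 -1.1 29.8]
[1.36 0.15] cb [-68.7 187.2] d [-31.2 -35.1] tool [31.  -1.4 35.3]
[1.45 0.07] cb [-71.1 180.7] d [-33.5 -40.8] tool [33.3 -1.6 40.9]
[1.54 0.  ] cb [-73. 174.] d [-35.4 -46.6] tool [35.2 -1.8 46.7]
```

Call:
{"api": "arm_command", "payload": {
  "steps": [
    {"hand":0.45,"dx":0.0025,"dy":0,"dz":0.0016,"twist":0},
    {"hand":0.45,"dx":0.005,"dy":0,"dz":0.0032,"twist":0},
    {"hand":0.45,"dx":0.0095,"dy":-0.0003,"dz":0.0068,"twist":0},
    {"hand":0.45,"dx":0.014,"dy":-0.0004,"dz":0.0108,"twist":0},
    {"hand":0.45,"dx":0.018,"dy":-0.0006,"dz":0.0151,"twist":0},
    {"hand":0.45,"dx":0.0218,"dy":-0.0008,"dz":0.0197,"twist":0},
    {"hand":0.45,"dx":0.0253,"dy":-0.0009,"dz":0.0246,"twist":0},
    {"hand":0.45,"dx":0.0283,"dy":-0.0011,"dz":0.0298,"twist":0},
    {"hand":0.45,"dx":0.031,"dy":-0.0014,"dz":0.0353,"twist":0},
    {"hand":0.45,"dx":0.0333,"dy":-0.0016,"dz":0.0409,"twist":0},
    {"hand":0.45,"dx":0.0352,"dy":-0.0018,"dz":0.0467,"twist":0},
    {"hand":0.45,"dx":0.0352,"dy":-0.0018,"dz":0.0467,"twist":0},
    {"hand":0.45,"dx":0.0352,"dy":-0.0018,"dz":0.0467,"twist":0}
  ]
}}

```text
t: 7.4
eef_pos: [529.0, -16.0, 156.3]
orientation: [0.115, 0.993, 0.02, -0.0]
force: [1.5, 4.5, -0.2]
finger_gap: 46.8
grip_force: 20.5
```

```bash
python3 rem.py -61.4 0 157; python3 -c "
from h import *
snap('side','s2',(295,140,385,225),8.5)
snap('top','t2',(290,135,390,225),6.5)"
```

```text
t 7.4 tcp case [-61.5   1.3 156.3] rem tool [-0.1 -1.3 -0.8] twist 180.12 tilt [ 0.006  0.041 -0.999] F [ 1.5  4.5 -0.2] gap 46.8 grip 20.5 qd 0.002
```

View pics/s2.png

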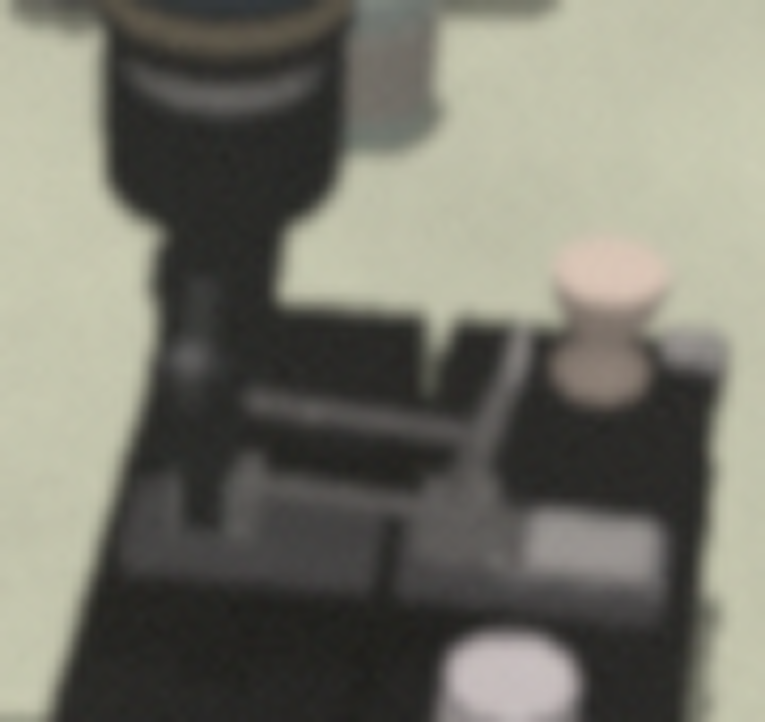

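The lever is nearly upright with its tip at (525,335). The loop is near level, its far wire running (250,398)–(460,432), and the lip is partly visible at (245,490). I'll check the angles numerically.

```bash
python3 - <<'E'
from plan import *
from fit import W
p=np.load("p.npy")
crop=lambda uv:((uv-[295,140]+.5)*8.5-.5).round(0)
for L in(1.2,1.3,1.4,1.5,1.6): 
    c=[lp([0,0,0,L],70,3)+[0,16,0],lp([0,0,0,L],70,3)+[0,-16,0],lp([0,0,0,L],70,-3)+[0,16,0]]; print(L,crop(proj("side",W(p,c))).tolist())
for L,r in((1.35,.1),(1.45,0),(1.54,0),(1.54,-.05)):
    c=[]
    for y in(21,-21):
        for s in(10,66): q=pt(L,r,s); c.append([q[0],y,q[1]])
    print(L,r,crop(proj("side",W(p,c))).tolist())
print("lip top +x side y-13 x-45,-66",crop(proj("side",W(p,[[-66,-13,162.5],[-45,-13,162.5],[-45,13,162.5]]))).tolist())
E
python3 -c "
import cv2;a=cv2.imread('pics/s2_full.png')[165:215,305:365];cv2.imwrite('pics/s2b.png',cv2.resize(a,None,fx=13,fy=11.9,interpolation=cv2.INTER_CUBIC))"
```

```text
1.2 [[541.0, 329.0], [532.0, 388.0], [558.0, 336.0]]
1.3 [[520.0, 322.0], [511.0, 381.0], [538.0, 328.0]]
1.4 [[499.0, 317.0], [490.0, 376.0], [517.0, 321.0]]
1.5 [[477.0, 313.0], [468.0, 372.0], [496.0, 316.0]]
1.6 [[456.0, 311.0], [445.0, 371.0], [474.0, 313.0]]
1.35 0.1 [[446.0, 428.0], [279.0, 397.0], [432.0, 507.0], [262.0, 475.0]]
1.45 0 [[440.0, 429.0], [273.0, 411.0], [427.0, 508.0], [255.0, 489.0]]
1.54 0 [[435.0, 428.0], [268.0, 411.0], [422.0, 507.0], [250.0, 489.0]]
1.54 -0.05 [[435.0, 429.0], [268.0, 418.0], [422.0, 508.0], [250.0, 497.0]]
lip top +x side y-13 x-45,-66 [[197.0, 495.0], [260.0, 502.0], [271.0, 453.0]]
```

View pics/t2.png

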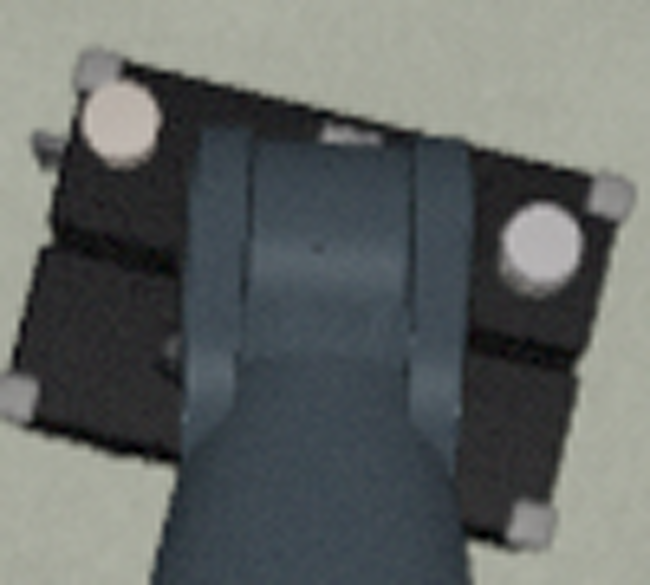

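The lever reads about 1.27 and the loop rise about 0.05, so the crossbar is near x=-68, slightly short. I'll draw out 6 mm more and then start down.

Call:
{"api": "arm_command", "payload": {
  "steps": [
    {"hand":0.45,"dx":0.003,"dy":-0.0005,"dz":0,"twist":0},
    {"hand":0.45,"dx":0.006,"dy":-0.001,"dz":0,"twist":0},
    {"hand":0.45,"dx":0.007,"dy":-0.001,"dz":0.003,"twist":0},
    {"hand":0.45,"dx":0.007,"dy":-0.001,"dz":0.006,"twist":0},
    {"hand":0.45,"dx":0.007,"dy":-0.001,"dz":0.009,"twist":0},
    {"hand":0.45,"dx":0.007,"dy":-0.001,"dz":0.012,"twist":0},
    {"hand":0.45,"dx":0.007,"dy":-0.001,"dz":0.012,"twist":0}
  ]
}}

```text
t: 8.38
eef_pos: [521.9, -14.5, 144.2]
orientation: [0.115, 0.993, 0.021, -0.001]
force: [1.5, 7.1, 1.6]
finger_gap: 46.7
grip_force: 20.6
```

```bash
python3 rem.py -68.4 0 132; python3 -c "
from h import *
snap('side','s3',(295,155,370,215),10)"
```

```text
t 8.375 tcp case [-68.8   1.1 144.2] rem tool [-0.5 -1.6 12.1] twist 180.14 tilt [ 0.006  0.041 -0.999] F [1.5 7.1 1.6] gap 46.7 grip 20.6 qd 0.006
```

View pics/s3.png

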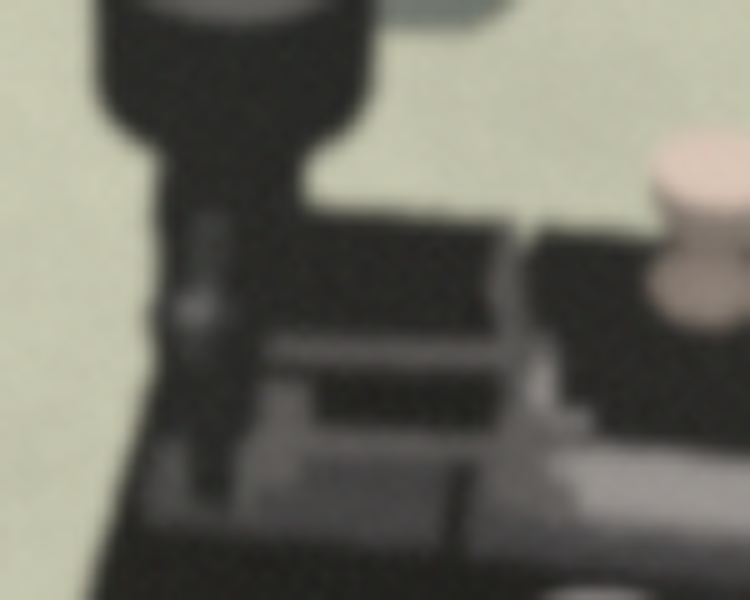

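Run:
```python
from plan import *
from fit import W
p=np.load("p.npy")
crop=lambda uv:((uv-[295,155]+.5)*10-.5).round(0)
for L in(1.4,1.5,1.6,1.7,1.8): 
    c=[lp([0,0,0,L],70,3)+[0,16,0],lp([0,0,0,L],70,3)+[0,-16,0],lp([0,0,0,L],70,-3)+[0,16,0]]; print(L,crop(proj("side",W(p,c))).tolist())
for r in(.05,0,-.05,-.1,-.15):
    c=[]
    for y in(21,-21):
        for s in(10,66): q=pt(1.6,r,s); c.append([q[0],y,q[1]])
    print(r,crop(proj("side",W(p,c))).tolist())
print("lip top",crop(proj("side",W(p,[[-66,-13,162.5],[-45,-13,162.5],[-45,13,162.5]]))).tolist())
print("tcp",crop(proj("side",[arm.read_state()["eef_pos"]])))
```

```text
1.4 [[587.0, 223.0], [576.0, 292.0], [608.0, 228.0]]
1.5 [[562.0, 218.0], [550.0, 288.0], [583.0, 222.0]]
1.6 [[536.0, 216.0], [524.0, 286.0], [558.0, 218.0]]
1.7 [[511.0, 216.0], [498.0, 286.0], [532.0, 216.0]]
1.8 [[485.0, 218.0], [472.0, 288.0], [507.0, 216.0]]
0.05 [[508.0, 352.0], [312.0, 324.0], [492.0, 444.0], [291.0, 415.0]]
0 [[508.0, 353.0], [311.0, 333.0], [492.0, 446.0], [290.0, 425.0]]
-0.05 [[508.0, 354.0], [311.0, 342.0], [492.0, 447.0], [290.0, 434.0]]
-0.1 [[508.0, 356.0], [312.0, 351.0], [492.0, 449.0], [291.0, 443.0]]
-0.15 [[508.0, 357.0], [313.0, 361.0], [492.0, 450.0], [292.0, 453.0]]
lip top [[232.0, 432.0], [306.0, 440.0], [319.0, 383.0]]
tcp [[229. 450.]]
```

Lever ≈1.72 and rise ≈-0.1, so the crossbar is near (-75.7,164.7): clear of the lip end at about -66 and just beside its top. Now the rest of the path: down, then in under the lip.

Run:
```python
from plan import *
S=84.5
h0=pt(1.72,-.1,S)
for c in((-75.5,160),(-75.5,156),(-75.5,153),(-72,153),(-69,153),(-66,153),(-63,153),(-61,153),(-59,153),(-57,153)):
    q=ik(c,91.5); print(c,q.round(2),"tool",tool(pt(*q,S)-h0))
```

```text
(-75.5, 160) [ 1.74 -0.15] tool [-0.2 -0.2  4.3]
(-75.5, 156) [ 1.78 -0.19] tool [-0.2 -0.3  8. ]
(-75.5, 153) [ 1.81 -0.23] tool [-0.1 -0.4 10.8]
(-72, 153) [ 1.62 -0.23] tool [-3.6 -0.5 10.7]
(-69, 153) [ 1.45 -0.23] tool [-6.6 -0.5 10.7]
(-66, 153) [ 1.28 -0.22] tool [-9.6 -0.5 10.7]
(-63, 153) [ 1.08 -0.21] tool [-12.7  -0.5  10.8]
(-61, 153) [ 0.92 -0.19] tool [-14.7  -0.5  10.9]
(-59, 153) [ 0.75 -0.17] tool [-16.7  -0.5  11.1]
(-57, 153) [ 0.51 -0.13] tool [-18.8  -0.5  11.3]
```

Call:
{"api": "arm_command", "payload": {
  "steps": [
    {"hand":0.45,"dx":0,"dy":0.001,"dz":0.001,"twist":0},
    {"hand":0.45,"dx":0,"dy":0.002,"dz":0.0025,"twist":0},
    {"hand":0.45,"dx":0,"dy":0.002,"dz":0.004,"twist":0},
    {"hand":0.45,"dx":0,"dy":0.002,"dz":0.0055,"twist":0},
    {"hand":0.45,"dx":0,"dy":0.002,"dz":0.0065,"twist":0},
    {"hand":0.45,"dx":0,"dy":0.002,"dz":0.0065,"twist":0}
  ]
}}

```text
t: 9.18
eef_pos: [522.8, -13.5, 138.1]
orientation: [0.116, 0.993, 0.02, -0.0]
force: [-1.0, -3.2, 0.7]
finger_gap: 47.2
grip_force: 21.0
```

No vertical resistance. Continuing down.

Call:
{"api": "arm_command", "payload": {
  "steps": [
    {"hand":0.45,"dx":0,"dy":-0.0006,"dz":0.0012,"twist":0},
    {"hand":0.45,"dx":0,"dy":-0.0008,"dz":0.0024,"twist":0},
    {"hand":0.45,"dx":0,"dy":-0.0008,"dz":0.0035,"twist":0},
    {"hand":0.45,"dx":0,"dy":-0.0008,"dz":0.0045,"twist":0},
    {"hand":0.45,"dx":0,"dy":-0.0008,"dz":0.0045,"twist":0}
  ]
}}

```text
t: 9.8
eef_pos: [522.9, -13.7, 133.7]
orientation: [0.115, 0.993, 0.02, 0.0]
force: [0.6, -0.6, 1.8]
finger_gap: 46.9
grip_force: 21.0
```

Call:
{"api": "arm_command", "payload": {
  "steps": [
    {"hand":0.45,"dx":-0.0015,"dy":0,"dz":0,"twist":0},
    {"hand":0.45,"dx":-0.003,"dy":0,"dz":0,"twist":0},
    {"hand":0.45,"dx":-0.0045,"dy":0,"dz":0,"twist":0},
    {"hand":0.45,"dx":-0.006,"dy":0,"dz":0,"twist":0},
    {"hand":0.45,"dx":-0.006,"dy":0,"dz":0,"twist":0}
  ]
}}

```text
t: 10.42
eef_pos: [528.4, -15.1, 133.5]
orientation: [0.115, 0.993, 0.02, -0.0]
force: [-4.2, 0.0, -0.6]
finger_gap: 47.1
grip_force: 21.0
```

Call:
{"api": "arm_command", "payload": {
  "steps": [
    {"hand":0.45,"dx":-0.0013,"dy":0,"dz":0,"twist":0},
    {"hand":0.45,"dx":-0.0026,"dy":0,"dz":0,"twist":0},
    {"hand":0.45,"dx":-0.004,"dy":0,"dz":0,"twist":0},
    {"hand":0.45,"dx":-0.004,"dy":0,"dz":0,"twist":0}
  ]
}}

```text
t: 10.92
eef_pos: [531.9, -16.0, 133.2]
orientation: [0.115, 0.993, 0.02, -0.001]
force: [-5.1, 1.1, -4.4]
finger_gap: 46.7
grip_force: 21.3
```

Call:
{"api": "arm_command", "payload": {
  "steps": [
    {"hand":0.45,"dx":-0.001,"dy":0,"dz":0.0005,"twist":0},
    {"hand":0.45,"dx":-0.002,"dy":0,"dz":0.001,"twist":0},
    {"hand":0.45,"dx":-0.002,"dy":0,"dz":0.001,"twist":0}
  ]
}}

```text
t: 11.3
eef_pos: [534.9, -16.7, 132.9]
orientation: [0.115, 0.993, 0.02, 0.0]
force: [-3.8, -1.0, -0.9]
finger_gap: 46.6
grip_force: 21.4
```

```bash
python3 rem.py -56 0 132; python3 -c "
from h import *
snap('side','s4',(295,155,370,215),10)"
```

```text
t 11.3 tcp case [-55.7   2.1 132.9] rem tool [ 0.3 -2.1  0.8] twist 180.08 tilt [ 0.004  0.04  -0.999] F [-3.8 -1.  -0.9] gap 46.6 grip 21.4 qd 0.003
```

View pics/s4.png

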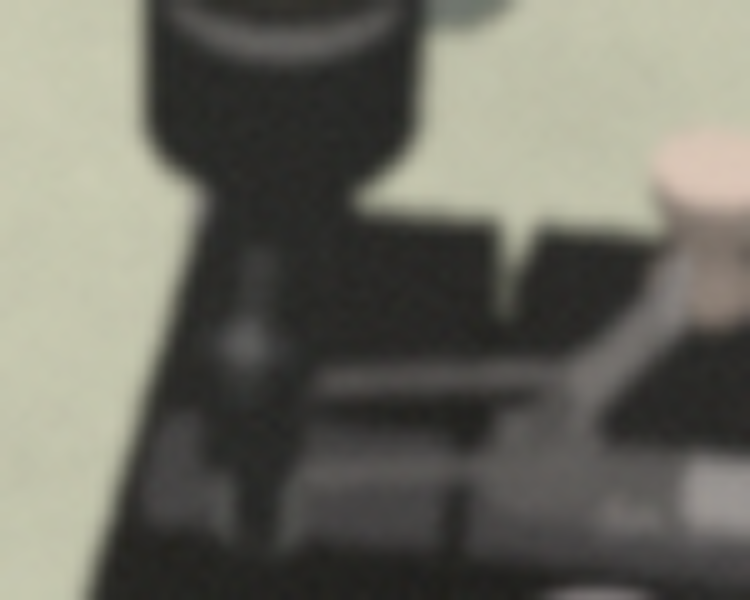

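The lever reads about 1.05 (tip at (682,250)) and the rise about -0.19, so the crossbar is near (-63,154), already under the lip and about 1–3 mm from the seat. I'll feel gently for the post.

Call:
{"api": "arm_command", "payload": {
  "steps": [
    {"hand":0.45,"dx":-0.0007,"dy":0,"dz":0.0,"twist":0},
    {"hand":0.45,"dx":-0.0014,"dy":0,"dz":0.0,"twist":0},
    {"hand":0.45,"dx":-0.0014,"dy":0,"dz":0.0,"twist":0}
  ]
}}

```text
t: 11.72
eef_pos: [535.6, -16.8, 132.7]
orientation: [0.115, 0.993, 0.02, -0.0]
force: [-5.7, -0.5, -1.0]
finger_gap: 46.8
grip_force: 21.5
```

```bash
python3 rem.py -54 0 132
```

```text
t 11.725 tcp case [-55.    2.1 132.7] rem tool [-1.  -2.1  0.6] twist 180.09 tilt [ 0.005  0.04  -0.999] F [-5.7 -0.5 -1. ] gap 46.8 grip 21.5 qd 0.002
```

Force rose while motion fell short, so the bar is against the post. Releasing and lifting away.

Call:
{"api": "arm_command", "payload": {
  "steps": [
    {"hand":0.7,"dx":0,"dy":0,"dz":0,"twist":0},
    {"hand":1,"dx":0,"dy":0,"dz":0,"twist":0},
    {"hand":1,"dx":0,"dy":0,"dz":0,"twist":0},
    {"hand":1,"dx":0,"dy":0,"dz":0,"twist":0},
    {"hand":1,"dx":0,"dy":0,"dz":-0.02,"twist":0},
    {"hand":1,"dx":0,"dy":0.001,"dz":-0.05,"twist":0},
    {"hand":1,"dx":0,"dy":0.003,"dz":-0.09,"twist":0},
    {"hand":1,"dx":0,"dy":0.004,"dz":-0.12,"twist":0},
    {"hand":0,"dx":0,"dy":0.004,"dz":-0.12,"twist":0},
    {"hand":0,"dx":0,"dy":0.004,"dz":-0.12,"twist":0},
    {"hand":0,"dx":0,"dy":0.004,"dz":-0.12,"twist":0},
    {"hand":0,"dx":0,"dy":0.004,"dz":-0.12,"twist":0},
    {"hand":0,"dx":0,"dy":0.004,"dz":-0.12,"twist":0}
  ]
}}

```text
t: 13.35
eef_pos: [536.1, -17.7, 252.3]
orientation: [0.115, 0.993, 0.02, -0.0]
force: [0.6, -0.5, 0.6]
finger_gap: -0.3
grip_force: 0.0
```

```bash
python3 -c "
from h import *
snap('side','s5',(295,155,370,215),10)"
python3 - <<'E'
from plan import *
# press: finger-tip front edge contact on outer face (case frame)
for L in (1.05,.9,.75,.6,.45,.3,.2,.1,.03):
    for s in(60,): print(L,lp([0,0,0,L],s,5).round(1))
E
python3 rem.py 18 0 206
```

```text
1.05 [ 43.5   0.  210.5]
0.9 [ 51.4   0.  206.1]
0.75 [ 58.5   0.  200.6]
0.6 [ 64.7   0.  194. ]
0.45 [ 69.9   0.  186.6]
0.3 [ 73.8   0.  178.5]
0.2 [ 75.8   0.  172.8]
0.1 [ 77.2   0.  167. ]
0.03 [ 77.8   0.  162.8]
t 13.4 tcp case [-54.3   1.3 252.5] rem tool [-72.5  -3.3  46. ] twist 180.09 tilt [ 0.005  0.04  -0.999] F [ 1.  -0.2 -0.1] gap 0.2 grip 0.0 qd 0.002
```

View pics/s5.png

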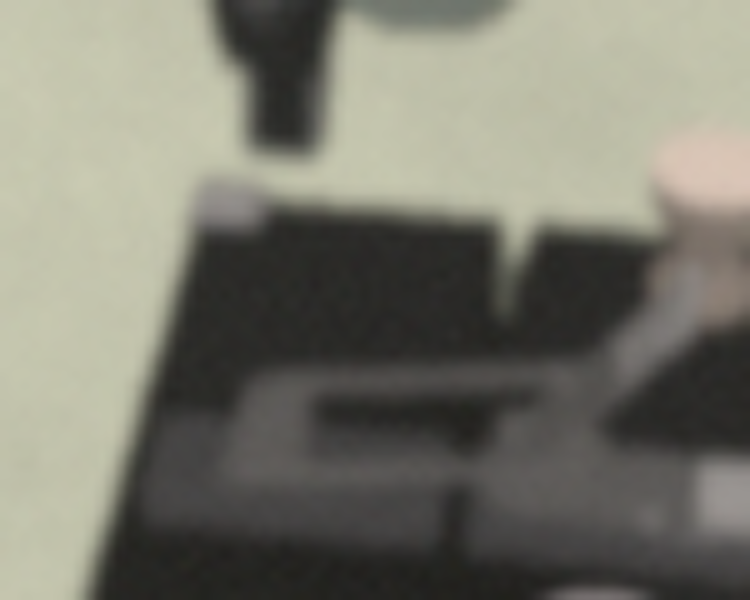

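The loop surrounds the keeper with the crossbar at about (245,430), just -x of the lip. The lever stands near 1.0 (tip at (690,262)). Now I'll plan the pressing arc with the shut fingers; their +x tip corner does the pressing.

Run:
```python
from plan import *
from fit import W
p=np.load("p.npy"); s=arm.read_state(); a=p[2]
ci=np.array([[np.cos(a),np.sin(a),0],[-np.sin(a),np.cos(a),0],[0,0,1]])@(s["eef_pos"]-[p[0],p[1],0])
def go(x,z): d=np.array([x,2,z])-ci; return tool([d[0],d[2]],d[1])
print("pre-high",go(22,252),"pre",go(22,214))
for L in(1.05,1,.9,.8,.7,.6,.5,.4,.3,.25,.2,.15,.1,.06,.03,0):
    q=lp([0,0,0,L],58,5); print(L,go(q[0]-11,q[2]).tolist())
```

```text
pre-high [-76.3   0.6   0.1] pre [-76.5  -1.   38.1]
1.05 [-86.0, -1.2, 43.2]
1 [-88.6, -1.2, 44.5]
0.9 [-93.7, -1.4, 47.4]
0.8 [-98.4, -1.5, 50.9]
0.7 [-102.7, -1.7, 54.7]
0.6 [-106.6, -1.8, 59.0]
0.5 [-110.1, -2.0, 63.7]
0.4 [-113.1, -2.2, 68.7]
0.3 [-115.6, -2.4, 73.9]
0.25 [-116.6, -2.6, 76.6]
0.2 [-117.5, -2.7, 79.4]
0.15 [-118.3, -2.8, 82.2]
0.1 [-118.9, -2.9, 85.0]
0.06 [-119.3, -3.0, 87.3]
0.03 [-119.6, -3.1, 89.1]
0 [-119.7, -3.1, 90.8]
```

Call:
{"api": "arm_command", "payload": {
  "steps": [
    {"hand":0,"dx":-0.04,"dy":0.0006,"dz":0,"twist":0},
    {"hand":0,"dx":-0.076,"dy":0.0006,"dz":0,"twist":0},
    {"hand":0,"dx":-0.076,"dy":-0.0005,"dz":0.025,"twist":0},
    {"hand":0,"dx":-0.0765,"dy":-0.001,"dz":0.038,"twist":0},
    {"hand":0,"dx":-0.081,"dy":-0.001,"dz":0.041,"twist":0},
    {"hand":0,"dx":-0.086,"dy":-0.0012,"dz":0.0432,"twist":0},
    {"hand":0,"dx":-0.0886,"dy":-0.0012,"dz":0.0445,"twist":0},
    {"hand":0,"dx":-0.0912,"dy":-0.0013,"dz":0.046,"twist":0},
    {"hand":0,"dx":-0.0937,"dy":-0.0014,"dz":0.0474,"twist":0},
    {"hand":0,"dx":-0.0937,"dy":-0.0014,"dz":0.0474,"twist":0}
  ]
}}

```text
t: 14.65
eef_pos: [627.3, -38.6, 204.8]
orientation: [0.115, 0.993, 0.02, -0.0]
force: [-0.4, -0.0, 0.7]
finger_gap: -0.3
grip_force: 0.0
```

Call:
{"api": "arm_command", "payload": {
  "steps": [
    {"hand":0,"dx":-0.0024,"dy":0,"dz":0.0017,"twist":0},
    {"hand":0,"dx":-0.0047,"dy":-0.0001,"dz":0.0035,"twist":0},
    {"hand":0,"dx":-0.0069,"dy":-0.0002,"dz":0.0054,"twist":0},
    {"hand":0,"dx":-0.009,"dy":-0.0003,"dz":0.0073,"twist":0},
    {"hand":0,"dx":-0.009,"dy":-0.0003,"dz":0.0073,"twist":0}
  ]
}}

```text
t: 15.28
eef_pos: [636.1, -40.7, 197.3]
orientation: [0.115, 0.993, 0.02, -0.0]
force: [-4.1, 0.0, 1.9]
finger_gap: 0.1
grip_force: 2.0
```

Contact at about 4.5 N, as expected. Following the arc.

Call:
{"api": "arm_command", "payload": {
  "steps": [
    {"hand":0,"dx":-0.002,"dy":-0.0001,"dz":0.0021,"twist":0},
    {"hand":0,"dx":-0.0039,"dy":-0.0001,"dz":0.0043,"twist":0},
    {"hand":0,"dx":-0.0057,"dy":-0.0002,"dz":0.0066,"twist":0},
    {"hand":0,"dx":-0.0074,"dy":-0.0003,"dz":0.009,"twist":0},
    {"hand":0,"dx":-0.009,"dy":-0.0004,"dz":0.0115,"twist":0},
    {"hand":0,"dx":-0.0104,"dy":-0.0005,"dz":0.014,"twist":0},
    {"hand":0,"dx":-0.0104,"dy":-0.0005,"dz":0.014,"twist":0}
  ]
}}

```text
t: 16.15
eef_pos: [646.8, -43.3, 183.5]
orientation: [0.115, 0.993, 0.02, 0.001]
force: [-0.6, -2.1, 3.2]
finger_gap: 0.3
grip_force: 1.8
```

Call:
{"api": "arm_command", "payload": {
  "steps": [
    {"hand":0,"dx":-0.0013,"dy":-0.0001,"dz":0.0026,"twist":0},
    {"hand":0,"dx":-0.0025,"dy":-0.0002,"dz":0.0052,"twist":0},
    {"hand":0,"dx":-0.0035,"dy":-0.0004,"dz":0.0079,"twist":0},
    {"hand":0,"dx":-0.0044,"dy":-0.0005,"dz":0.0107,"twist":0},
    {"hand":0,"dx":-0.0048,"dy":-0.0006,"dz":0.0121,"twist":0},
    {"hand":0,"dx":-0.0048,"dy":-0.0006,"dz":0.0121,"twist":0}
  ]
}}

```text
t: 16.9
eef_pos: [650.6, -44.0, 171.0]
orientation: [0.115, 0.993, 0.02, -0.0]
force: [0.1, 0.8, 1.0]
finger_gap: 0.0
grip_force: 0.5
```

Call:
{"api": "arm_command", "payload": {
  "steps": [
    {"hand":0,"dx":-0.0005,"dy":-0.0001,"dz":0.0015,"twist":0},
    {"hand":0,"dx":-0.0008,"dy":-0.0002,"dz":0.003,"twist":0},
    {"hand":0,"dx":-0.001,"dy":-0.0002,"dz":0.0045,"twist":0},
    {"hand":0,"dx":-0.0012,"dy":-0.0003,"dz":0.006,"twist":0},
    {"hand":0,"dx":-0.0012,"dy":-0.0003,"dz":0.006,"twist":0}
  ]
}}

```text
t: 17.52
eef_pos: [651.6, -44.5, 165.0]
orientation: [0.115, 0.993, 0.02, -0.0]
force: [-0.0, -0.6, 1.2]
finger_gap: 0.2
grip_force: 0.0
```

Call:
{"api": "arm_command", "payload": {
  "steps": [
    {"hand":0,"dx":0,"dy":0,"dz":0.001,"twist":0},
    {"hand":0,"dx":0,"dy":0,"dz":0.002,"twist":0},
    {"hand":0,"dx":0,"dy":0,"dz":0.003,"twist":0},
    {"hand":0,"dx":0,"dy":0,"dz":0.003,"twist":0}
  ]
}}

```text
t: 18.02
eef_pos: [651.8, -44.4, 162.2]
orientation: [0.115, 0.993, 0.02, -0.0]
force: [0.1, -1.1, 0.0]
finger_gap: 0.0
grip_force: 0.0
```

```bash
python3 rem.py 66 2 161; python3 -c "
from h import *
snap('side','s6')"
```

```text
t 18.025 tcp case [ 64.4   2.  162.2] rem tool [-1.6 -0.1  1.2] twist 180.09 tilt [ 0.005  0.04  -0.999] F [ 0.1 -1.1  0. ] gap 0.0 grip 0.0 qd 0.003
```

The lever may have snapped ahead of the fingers. I'll feel for the stop in 1 mm steps.

Call:
{"api": "arm_command", "payload": {
  "steps": [
    {"hand":0,"dx":0,"dy":0,"dz":0.001,"twist":0},
    {"hand":0,"dx":0,"dy":0,"dz":0.0015,"twist":0},
    {"hand":0,"dx":0,"dy":0,"dz":0.0015,"twist":0}
  ]
}}

```text
t: 18.45
eef_pos: [651.9, -44.4, 161.2]
orientation: [0.115, 0.993, 0.02, 0.0]
force: [-1.0, -0.1, 4.3]
finger_gap: -0.4
grip_force: 1.9
```

Call:
{"api": "arm_command", "payload": {
  "steps": [
    {"hand":0,"dx":0,"dy":0,"dz":0.0006,"twist":0},
    {"hand":0,"dx":0,"dy":0,"dz":0.001,"twist":0},
    {"hand":0,"dx":0,"dy":0,"dz":0.001,"twist":0}
  ]
}}

```text
t: 18.82
eef_pos: [652.0, -44.4, 161.1]
orientation: [0.115, 0.993, 0.02, 0.001]
force: [-3.2, -0.8, 8.4]
finger_gap: -0.0
grip_force: 5.0
```

Firm stop at 161.1 mm, matching the lever flat at 161. Letting go.

Call:
{"api": "arm_command", "payload": {
  "steps": [
    {"hand":0,"dx":0,"dy":0,"dz":-0.005,"twist":0},
    {"hand":0,"dx":0,"dy":0,"dz":-0.03,"twist":0},
    {"hand":0,"dx":0,"dy":0.002,"dz":-0.07,"twist":0},
    {"hand":0,"dx":0,"dy":0.004,"dz":-0.12,"twist":0},
    {"hand":0,"dx":0,"dy":0.006,"dz":-0.16,"twist":0},
    {"hand":0,"dx":0,"dy":0.006,"dz":-0.16,"twist":0},
    {"hand":0,"dx":0,"dy":0.006,"dz":-0.16,"twist":0}
  ]
}}

```text
t: 19.7
eef_pos: [652.4, -44.9, 319.1]
orientation: [0.115, 0.993, 0.02, -0.001]
force: [0.4, -0.1, -0.2]
finger_gap: -0.1
grip_force: 0.0
```

```bash
python3 - <<'E'
from h import *
from fit import W
from plan import pt
p=np.load("p.npy"); b=arm.read_camera("side"); cv2.imwrite("pics/s7_full.png",b)
A=cv2.imread("pics/s5_full.png",0).astype(float); B=cv2.cvtColor(b,cv2.COLOR_BGR2GRAY).astype(float)
def line(I,y,z,x0,x1,n=12):
    q=proj("side",W(p,[[x,y,z] for x in np.linspace(x0,x1,n)])).astype(np.float32); return cv2.remap(I.astype(np.float32),q[:,0].copy(),q[:,1].copy(),1).ravel().astype(int).tolist()
for n,I in(("before",A),("after",B)):
    print(n,"seam y60",line(I,60,130,-10,8,10),"near wire vertical profile x-20",end=" ")
    q=proj("side",W(p,[[-20,-21,z] for z in range(146,200,4)])).astype(np.float32); print(cv2.remap(I.astype(np.float32),q[:,0].copy(),q[:,1].copy(),1).ravel().astype(int).tolist())
    q=proj("side",W(p,[[-20,21,z] for z in range(146,220,4)])).astype(np.float32); print(" far wire",cv2.remap(I.astype(np.float32),q[:,0].copy(),q[:,1].copy(),1).ravel().astype(int).tolist())
    print(" crossbar y18 along x",line(I,18,153.5,-80,-40,21))
    print(" handle outer face flat z161 x30..95",line(I,0,161,20,100,17))
E
python3 rem.py 66 2 161
```

```text
before seam y60 [69, 70, 69, 67, 67, 65, 63, 61, 61, 61] near wire vertical profile x-20 [68, 68, 73, 82, 84, 77, 67, 57, 44, 40, 51, 67, 74, 63]
 far wire [42, 40, 53, 69, 74, 61, 46, 41, 39, 40, 41, 41, 40, 41, 40, 41, 43, 59, 104]
 crossbar y18 along x [42, 42, 41, 41, 43, 48, 58, 68, 78, 82, 85, 88, 89, 89, 88, 84, 77, 68, 60, 57, 54]
 handle outer face flat z161 x30..95 [83, 86, 91, 85, 70, 68, 69, 69, 68, 86, 98, 101, 98, 71, 45, 43, 101]
after seam y60 [59, 60, 61, 62, 62, 62, 62, 61, 60, 59] near wire vertical profile x-20 [72, 78, 87, 86, 76, 70, 66, 58, 50, 55, 73, 79, 64, 48]
 far wire [50, 62, 78, 76, 56, 44, 41, 42, 42, 41, 43, 42, 43, 44, 43, 42, 43, 51, 89]
 crossbar y18 along x [43, 41, 41, 41, 41, 41, 45, 53, 64, 75, 83, 87, 89, 91, 92, 92, 89, 84, 77, 70, 65]
 handle outer face flat z161 x30..95 [88, 88, 89, 89, 88, 88, 87, 88, 89, 87, 88, 89, 87, 87, 70, 45, 102]
t 19.75 tcp case [ 64.9   1.7 318.6] rem tool [ -2.1  -5.9 157.4] twist 180.09 tilt [ 0.007  0.04  -0.999] F [ 0.6  0.3 -0.1] gap 0.1 grip 0.0 qd 0.009
```

The image numbers agree: the handle is flat, the wire lies level at about 156 mm, and the crossbar is drawn in about 3 mm. A loop riding on top of the lip would show the wire near 162 mm. Handing in.

```bash
python3 -c "
from plant import arm; print(arm.close_job())"
```

```text
the job is handed in; nothing more can be done
None
```

I seated the latch's crossbar under the keeper's lip, pressed the lever flat to its stop, let go and handed in the job at about 20 s; no verdict came back. The force readings after each move stayed under 10 N, and the last camera image shows the handle flat and the crossbar under the lip, drawn in about 3 mm.

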